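# Put the mixed-up lids back on their own storage jars

## Task

After the washing-up the lids of the four storage jars were put back on the wrong jars: change them round until every jar has the lid of its own colour, each lid fully home on the rim. A jar takes only one lid at a time, so set a lid down upright on the empty chopping board whenever you need a free place, and leave the jars standing where they are.

Things in the scene. Friction and masses are not known exactly. Their poses are not given: they have to be found in the camera images.
- lid_blue_knob (a point): dark blue lid, 62 mm tall, 120 g: round plate 82 mm across, 8 mm thick; upright wooden knob on it, 27 mm across, 38 mm tall (grip this from above); tapered brown plug under it, 16 mm deep, 67 mm across, 54 at its foot. Point: in the knob on the axis, 47 mm above the plug's foot, 31 above the plate's underside, 15 below the knob's top; z up. Starts on a jar of another colour
- lid_yellow_knob (a point): mustard yellow lid, 62 mm tall, 120 g: round plate 82 mm across, 8 mm thick; upright wooden knob on it, 27 mm across, 38 mm tall (grip this from above); tapered brown plug under it, 16 mm deep, 67 mm across, 54 at its foot. Point: in the knob on the axis, 47 mm above the plug's foot, 31 above the plate's underside, 15 below the knob's top; z up. Starts on a jar of another colour
- lid_green_knob (a point): dark green lid, 62 mm tall, 120 g: round plate 82 mm across, 8 mm thick; upright wooden knob on it, 27 mm across, 38 mm tall (grip this from above); tapered brown plug under it, 16 mm deep, 67 mm across, 54 at its foot. Point: in the knob on the axis, 47 mm above the plug's foot, 31 above the plate's underside, 15 below the knob's top; z up. Starts on a jar of another colour
- lid_white_knob (a point): white lid, 62 mm tall, 120 g: round plate 82 mm across, 8 mm thick; upright wooden knob on it, 27 mm across, 38 mm tall (grip this from above); tapered brown plug under it, 16 mm deep, 67 mm across, 54 at its foot. Point: in the knob on the axis, 47 mm above the plug's foot, 31 above the plate's underside, 15 below the knob's top; z up. Starts on a jar of another colour
- jar_blue_mouth (a point): dark blue storage jar, 104 mm across, 110 mm tall, 0.9 kg, free-standing; mouth 72 mm across inside. Point: centre of the mouth at rim height; z up. All jars are the same size and any lid fits any jar: its plug enters with 2 mm to spare all round, its plate rests on the rim, its knob point is then 31 mm above this point
- jar_yellow_mouth (a point): mustard yellow storage jar, 104 mm across, 110 mm tall, 0.9 kg, free-standing; mouth 72 mm across inside. Point: centre of the mouth at rim height; z up. All jars are the same size and any lid fits any jar: its plug enters with 2 mm to spare all round, its plate rests on the rim, its knob point is then 31 mm above this point
- jar_green_mouth (a point): dark green storage jar, 104 mm across, 110 mm tall, 0.9 kg, free-standing; mouth 72 mm across inside. Point: centre of the mouth at rim height; z up. All jars are the same size and any lid fits any jar: its plug enters with 2 mm to spare all round, its plate rests on the rim, its knob point is then 31 mm above this point
- jar_white_mouth (a point): white storage jar, 104 mm across, 110 mm tall, 0.9 kg, free-standing; mouth 72 mm across inside. Point: centre of the mouth at rim height; z up. All jars are the same size and any lid fits any jar: its plug enters with 2 mm to spare all round, its plate rests on the rim, its knob point is then 31 mm above this point
- board: wooden chopping board lying flat and empty on the worktop, 180 x 260 mm and 21 mm thick, fixed; origin under its centre, x along its 180 mm side, y along its 260 mm side, z up. A lid set down on it stands on the foot of its plug, its knob point 68 mm above the worktop

How it is judged:
By the outcome, as a careful person would: the job done as asked, in the order asked, and still so for the second after the job is handed in, with the robot touching nothing.
It also fails if it takes over 136 s, if anything falls off the work surface, if the arm or the gripper's body presses on something with over 40 N, if the wrist force passes 120 N, or if a joint passes its speed limit or range.

## Robot

A 6-joint arm with a two-finger parallel gripper is mounted at the origin on a cart in front of the work surface, level with it; the furniture and walls round the work are solid. World frame = base frame: x ahead of the robot, y to its left, z up, the work surface at z = 0. Lengths are in mm, angles in rad, forces in N, time in s.
With the tool pointing down it reaches from about 275 to 750 mm from the base axis. Payload 10.2 kg.
Tool frame: the origin (TCP) lies at the very end of the fingers, on their centre line; the grasp point (between the pads) lies 19 mm behind it; z points along the fingers, y is the line along which they close (so a half turn about z gives the same grasp; the last joint's range is limited). The gripper opens to 85 mm and grips with 20 to 120 N. Pads are 22 mm wide; open, the fingers measure 114 mm over their backs; the gripper's body (76 mm by 85 mm) begins 54 mm behind the grasp point. The pads swing forward as they close: fully open they stand 13 mm farther back than shut.
Start: joints at [0.879, 0.313, 1.498, -0, 1.331, -0.223], TCP at [237.216, 468.358, 231.294] pointing down, gripper open.
Joint ranges: [-2.94, 2.94], [-0.97, 2.17], [0.19, 2.56], [-1.23, 4.37], [0.02, 3.11], [-2.88, 2.88]. Speed limits (rad/s): [2.39, 2.39, 3.01, 3.14, 3.14, 3.14].

## Interface

Orientations are given as a unit quaternion [w, x, y, z].
In Python, from rig import telemetry, optics, ctrl gives the robot as it stands.
- The arm moves only by the tool servo_tool, never from a script. Its argument "deltas" is a list of rows, each a list of 3 entries, a list of its own where there are three numbers: the shift along the tool's x, y, z in units of 20 cm (1.0 is 20 cm), then the turn, a rotation vector about the tool's x, y, z in units of 90 degrees (1.0 is 90 degrees), then the opening, from 0 (shut) to 1 (fully open). A call has 1 to 8 rows; each row shifts and turns the commanded pose from where the row before left it, along the tool's axes as they then stand; what a row does not reach is not made up. A row lasts 1/10 s, in which the tool goes at most 50 mm and 8.59 degrees, less where a joint would pass 70% of its speed; a pose out of reach is approached as far as the arm can. A call with a number of a shift or a turn outside -1 to 1 is refused whole. A call with a gripper value outside its range is refused whole. The fingers move at their own pace and stop on an object; "squeeze" is the grip in N (left out, the last holds). Time passes only in rows, so rows that do not move let the fingers close. It gives the time, the measured TCP pose, the force, the opening and the grip force at its end, in the units of the state.
- telemetry.sense(): the state, without advancing time (a new reading comes with each control period).
- optics.capture(name): name is "scene" or "top" or "wrist"; returns the picture (420x560x3 uint8, blue, green, red); there is no depth.
- optics.camera_model(name): a dict with "vfov" (degrees; the focal length in pixels is half the picture's height over the tangent of half this angle, whatever the lens; pixels are square), "cx", "cy" (the principal point, pixels), "R" (3x3) and "t" (3): a world point X has camera coordinates R X + t; the wrist camera has in their place "mount" (4x4, takes a point from camera to tool coordinates, whose origin is the TCP and whose axes are the flange's). Camera axes: x right, y down, z forward; pixel columns grow to the right and rows downward; lengths in mm; the calibration is good to about 2 mm. A picture is of the moment at which its call begins: read the wrist's pose just before it. camera_model takes no time and is no camera call.
- ctrl.finish_job(): hands the job in; it is judged then, once.
The state is a dict: "time_s": time; "joints": joint angles; "dq": joint speeds; "tau": joint torques, N m; "eef_pos": TCP position; "ee_rot": TCP orientation; "force": force on the tool from outside, world axes, zero at the start; "wrist_torque": the same for the moment, N m; "grip_width": opening from 0.0 (shut) to 1.0 (fully open); "grip_force": force on a finger pad.
Only numpy, scipy, OpenCV 4.12 (cv2) and the standard library are available. Lean on these libraries where they do the work, as an engineer would, in place of code of your own. Each camera call takes 0.05 s, during which the arm holds its last target. There are 200 camera calls.

## Working session

There is one attempt and no reset: what is moved stays moved. The work goes in short steps, Python scripts to look and compute and a tool call to move; the robot and the scene stay as the last step left them, time stands still between calls to the robot, and variables do not carry over. Pictures are saved under pics/ and viewed, at most 14 in all, crops included, and the job is handed in when it is done.

Besides the shell and the picture viewer there is one more tool, called after "Request:" by a JSON object that holds its "method" and its "body". servo_tool: Moves the arm, as the interface text tells. Its arguments: {"type":"object","properties":{"deltas":{"type":"array"},"squeeze":{"type":"number"}},"required":["deltas"]}

```bash
ls; mkdir -p pics
python3 - <<'E'
from rig import telemetry, optics, ctrl
import cv2
s=telemetry.sense();print(s)
for n in("scene","top"):
    cv2.imwrite(f"pics/{n}0.png",optics.capture(n));print(n,optics.camera_model(n))
print(optics.camera_model("wrist"))
E
```

```text
pics
{'time_s': 0.0, 'joints': array([ 8.78630049e-01,  3.13476874e-01,  1.49847882e+00,  3.83243495e-06,
        1.33100577e+00, -2.23417027e-01]), 'dq': array([-0.000297  ,  0.00047408,  0.00088974, -0.0011108 ,  0.00145837,
       -0.0002551 ]), 'tau': array([ 2.32105785e-04, -4.12267721e+01, -2.59740955e+01, -2.01708781e-04,
        4.16757830e-03,  4.02941134e-05]), 'eef_pos': array([237.01881245, 468.14556783, 230.70562002]), 'ee_rot': array([-3.04155628e-04,  2.32235144e-01,  9.72659431e-01, -6.13111621e-04]), 'force': array([0.39092745, 0.73479213, 0.82839213]), 'wrist_torque': array([-0.01542055, -0.0130089 , -0.0851576 ]), 'grip_force': 0.0, 'grip_width': 0.9984409571894617}
scene {'vfov': 43.638998829674655, 'cx': 283.95336566504784, 'cy': 204.15724508095192, 'R': array([[ 0.67258717, -0.73995264,  0.0098276 ],
       [-0.54407759, -0.50345909, -0.67119932],
       [ 0.5016035 ,  0.44609307, -0.74121178]]), 't': array([-353.54445183,  368.81585999,  930.37777929])}
top {'vfov': 45.7856808811974, 'cx': 278.26732157270453, 'cy': 205.07637323216636, 'R': array([[-0.02816878, -0.99948133, -0.0156075 ],
       [-0.98842857,  0.03017861, -0.14865466],
       [ 0.14904857,  0.01123948, -0.988766  ]]), 't': array([  21.05336018,  556.3237186 , 1281.68809617])}
{'vfov': 68.22262185038969, 'cx': 279.05512906352715, 'cy': 205.5373713225023, 'mount': array([[-7.84374713e-04, -9.60758212e-01, -2.77386089e-01,
         7.02251276e+01],
       [ 9.99999555e-01, -6.07943145e-04, -7.22054935e-04,
         1.76265681e+00],
       [ 5.25085237e-04, -2.77386532e-01,  9.60758261e-01,
        -1.43133859e+02],
       [ 0.00000000e+00,  0.00000000e+00,  0.00000000e+00,
         1.00000000e+00]])}
```

View pics/scene0.png

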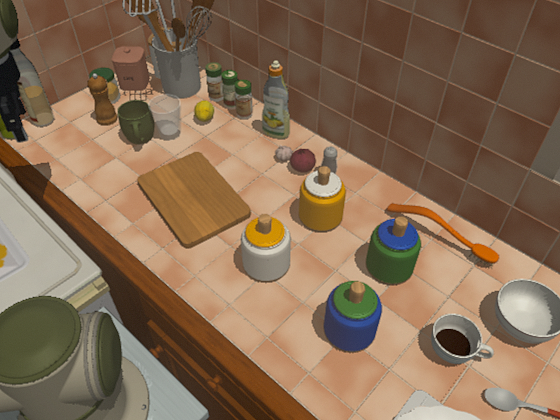

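View pics/top0.png

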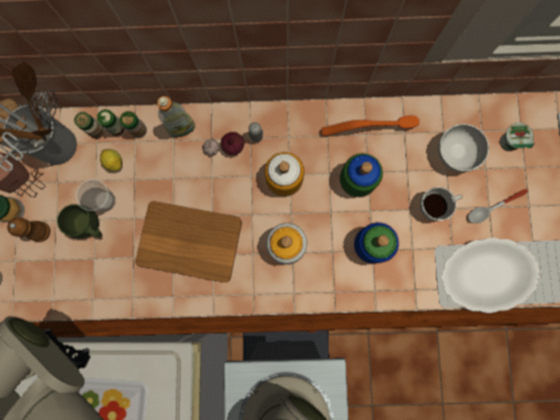

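The white jar wears the yellow lid (and the other way round), and the blue jar wears the green lid (and the other way round). In the top view the knobs are near (284,167), (286,241), (367,168) and (381,241), and the board centre is near (190,240). I'll enlarge both views.

Run:
```python
import cv2,numpy as np
a=cv2.imread("pics/top0.png")[135:275,250:410]; a=cv2.resize(a,None,fx=4,fy=4,interpolation=cv2.INTER_CUBIC)
cv2.imwrite("pics/topc.png",a)
b=cv2.imread("pics/scene0.png")[155:355,225:435]; b=cv2.resize(b,None,fx=3,fy=3,interpolation=cv2.INTER_CUBIC)
cv2.imwrite("pics/scenec.png",b)
```

```text
(no output)
```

View pics/topc.png

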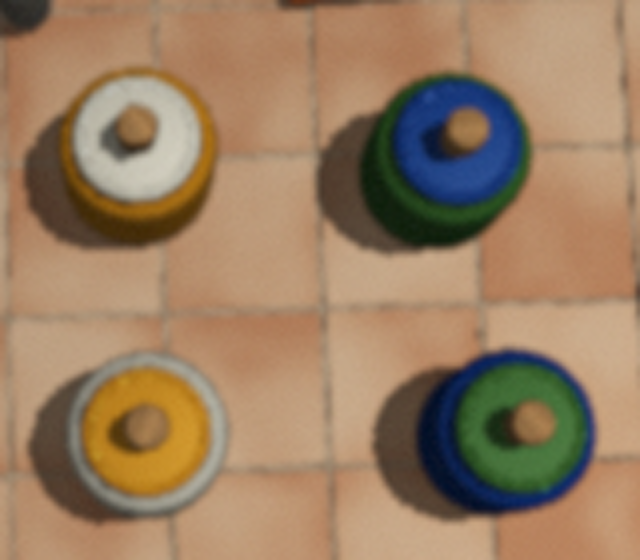

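View pics/scenec.png

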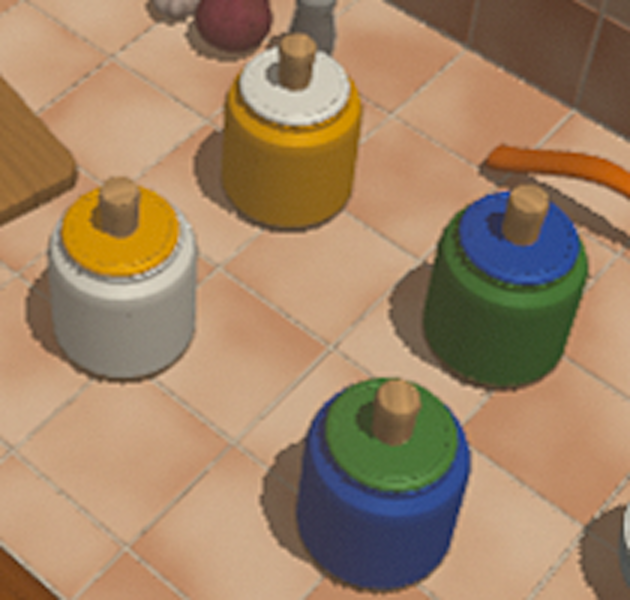

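```bash
cat > h.py <<'E'
import numpy as np
from rig import telemetry, optics
def ray(name,u,v,T=None):
    m=optics.camera_model(name); f=210/np.tan(np.radians(m["vfov"])/2)
    d=np.array([(u-m["cx"])/f,(v-m["cy"])/f,1])
    if name=="wrist":
        M=T@m["mount"]; return M[:3,3],M[:3,:3]@d
    return -m["R"].T@m["t"],m["R"].T@d
def onz(o,d,z): return (o+d*(z-o[2])/d[2]).round(1)
E
python3 - <<'E'
from h import *
t=lambda u,v:((u+.5)/4-.5+250,(v+.5)/4-.5+135)
s=lambda u,v:((u+.5)/3-.5+225,(v+.5)/3-.5+155)
D={'W':[(137,126),(137,138),(297,44),(295,86)],'Y':[(148,424),(146,431),(121,187),(121,230)],
'B':[(467,128),(461,139),(529,197),(520,237)],'G':[(533,420),(523,427),(397,392),(393,434)]}
for k,p in D.items():
    print(k,onz(*ray("top",*t(*p[0])),156),onz(*ray("top",*t(*p[1])),118),onz(*ray("scene",*s(*p[2])),156),onz(*ray("scene",*s(*p[3])),118))
for c in [(147,201),(242,220),(233,281),(137,265),(190,241)]: print(onz(*ray("top",*c),21))
for c in [(198,152),(250,209),(190,244),(138,184)]: print(onz(*ray("scene",*c),21))
E
```

```text
W [635.8 -13.1 156. ] [636.8 -12.9 118. ] [635.5 -13.5 156. ] [632.4 -17.3 118. ]
Y [452.5 -14.2 156. ] [451.2 -13.  118. ] [452.1 -14.3 156. ] [447.7 -17.6 118. ]
B [ 628.1 -215.1  156. ] [ 629.7 -217.4  118. ] [ 627.5 -216.8  156. ] [ 625.4 -218.9  118. ]
G [ 448.2 -244.8  156. ] [ 446.8 -245.8  118. ] [ 447.  -244.4  156. ] [ 444.2 -248.9  118. ]
[581.9 361.3  21. ]
[522.2 103.8  21. ]
[360.4 130.4  21. ]
[409.8 386.1  21. ]
[469.7 244.3  21. ]
[577.7 348.9  21. ]
[528.7 110.6  21. ]
[365.4 135.   21. ]
[401.2 368.7  21. ]
```

The two views agree to 2 mm:

| Lid | On jar | x, y (mm) |
|---|---|---|
| White | yellow | 636, -13.5 |
| Yellow | white | 452, -14 |
| Blue | green | 628, -216 |
| Green | blue | 447.5, -245 |

The board centre is about (470, 245). I'll square the tool up and head for the yellow lid.

Request:
{"method": "servo_tool", "body": {"deltas": [[[0, 0, 0], [0, 0, -0.075], 0.6], [[0, 0, 0], [0, 0, -0.075], 0.6], [[0, 0, 0], [0, 0, -0.075], 0.6], [[0, 0, 0], [0, 0, -0.0735], 0.6], [[-0.1, -0.2, 0], [0, 0, 0], 0.6], [[-0.1, -0.2, 0], [0, 0, 0], 0.6], [[-0.1, -0.2, 0], [0, 0, 0], 0.6], [[-0.1, -0.2, 0], [0, 0, 0], 0.6]], "squeeze": 50}}

```text
time_s: 0.9
eef_pos: [317.5, 306.8, 231.1]
ee_rot: [-0.0, -0.0, 1.0, -0.0]
force: [0.9, -0.4, 1.0]
grip_width: 0.6
grip_force: 0.0
```

Request:
{"method": "servo_tool", "body": {"deltas": [[[-0.085, -0.2, 0], [0, 0, 0], 0.6], [[-0.085, -0.2, 0], [0, 0, 0], 0.6], [[-0.085, -0.2, 0], [0, 0, 0], 0.6], [[-0.085, -0.2, 0], [0, 0, 0], 0.6], [[-0.085, -0.2, 0], [0, 0, 0], 0.6], [[-0.085, -0.2, 0], [0, 0, 0], 0.6], [[-0.085, -0.2, 0], [0, 0, 0], 0.6], [[-0.085, -0.2, 0], [0, 0, 0], 0.6]]}}

```text
time_s: 1.7
eef_pos: [453.5, -13.4, 231.2]
ee_rot: [-0.0, 0.0, 1.0, 0.0]
force: [0.7, 0.7, -0.0]
grip_width: 0.596
grip_force: 0.0
```

Request:
{"method": "servo_tool", "body": {"deltas": [[[0, 0, 0], [0, 0, 0], 0.6], [[0, 0, 0], [0, 0, 0], 0.6]]}}

```text
time_s: 1.9
eef_pos: [453.1, -12.0, 230.9]
ee_rot: [-0.001, 0.001, 1.0, 0.0]
force: [0.1, -0.4, -0.4]
grip_width: 0.601
grip_force: 0.0
```

Request:
{"method": "servo_tool", "body": {"deltas": [[[0.005, -0.01, 0.15], [0, 0, 0], 0.6], [[0, 0, 0.15], [0, 0, 0], 0.6], [[0, 0, 0.12], [0, 0, 0], 0.6], [[0, 0, 0.07], [0, 0, 0], 0.6], [[0, 0, 0.04], [0, 0, 0], 0.6], [[0, 0, 0], [0, 0, 0], 0.6]]}}

```text
time_s: 2.5
eef_pos: [451.7, -12.7, 124.8]
ee_rot: [-0.001, -0.001, 1.0, 0.0]
force: [0.8, -0.5, 0.7]
grip_width: 0.605
grip_force: 0.0
```

Request:
{"method": "servo_tool", "body": {"deltas": [[[0, 0, 0], [0, 0, 0], 0.1], [[0, 0, 0], [0, 0, 0], 0.1], [[0, 0, 0], [0, 0, 0], 0.1], [[0, 0, 0], [0, 0, 0], 0.1], [[0, 0, 0], [0, 0, 0], 0.1], [[0, 0, 0], [0, 0, 0], 0.1]]}}

```text
time_s: 3.1
eef_pos: [452.8, -13.8, 126.2]
ee_rot: [0.001, -0.0, 1.0, -0.0]
force: [-1.1, 0.5, 6.7]
grip_width: 0.296
grip_force: 48.9
```

Request:
{"method": "servo_tool", "body": {"deltas": [[[0, 0, -0.03], [0, 0, 0], 0.1], [[0, 0, -0.06], [0, 0, 0], 0.1], [[0, 0, -0.12], [0, 0, 0], 0.1], [[0, 0, -0.16], [0, 0, 0], 0.1], [[0, 0.05, -0.1], [0, 0, 0], 0.1], [[-0.02, 0.12, -0.05], [0, 0, 0], 0.1], [[-0.02, 0.2, 0], [0, 0, 0], 0.1], [[-0.02, 0.2, 0], [0, 0, 0], 0.1]]}}

```text
time_s: 3.9
eef_pos: [464.2, 101.5, 229.9]
ee_rot: [0.0, 0.001, 1.0, 0.0]
force: [0.3, -0.4, -1.7]
grip_width: 0.294
grip_force: 49.4
```

Request:
{"method": "servo_tool", "body": {"deltas": [[[-0.02, 0.2, 0], [0, 0, 0], 0.1], [[0, 0.2, 0], [0, 0, 0], 0.1], [[0, 0.2, 0], [0, 0, 0], 0.1], [[0, 0.1, 0], [0, 0, 0], 0.1], [[0, 0, 0], [0, 0, 0], 0.1], [[0, 0, 0], [0, 0, 0], 0.1]]}}

```text
time_s: 4.5
eef_pos: [468.0, 240.1, 229.2]
ee_rot: [-0.0, -0.0, 1.0, -0.0]
force: [0.0, -0.6, -1.7]
grip_width: 0.285
grip_force: 49.5
```

Run:
```python
import cv2,numpy as np
from h import *
b=cv2.resize(optics.capture("scene")[95:275,120:330],None,fx=2,fy=2,interpolation=cv2.INTER_CUBIC)
a=cv2.resize(optics.capture("top")[205:280,250:325],None,fx=4.8,fy=4.8,interpolation=cv2.INTER_CUBIC)
cv2.imwrite("pics/m1.png",np.hstack([b,a]));print(b.shape,a.shape)
```

```text
(360, 420, 3) (360, 360, 3)
```

View pics/m1.png

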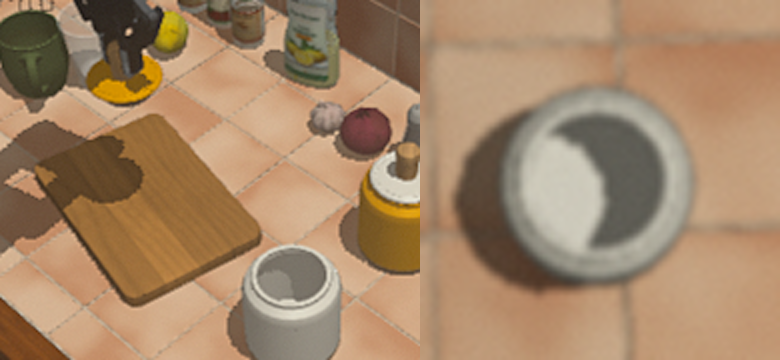

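Run:
```python
from h import *
g=lambda u,v:((u-420+.5)/4.8-.5+250,(v+.5)/4.8-.5+205)
print(onz(*ray("top",*g(599,182)),110),onz(*ray("top",*g(597.5,184)),104))
s=lambda u,v:((u+.5)/2-.5+120,(v+.5)/2-.5+95)
print(onz(*ray("scene",*s(292,275)),110))
```

```text
[451.4 -14.9 110. ] [450.8 -14.1 104. ]
[451.6 -15.8 110. ]
```

Request:
{"method": "servo_tool", "body": {"deltas": [[[0, 0, 0.15], [0, 0, 0], 0.1], [[0, 0, 0.2], [0, 0, 0], 0.1], [[0, 0, 0.2], [0, 0, 0], 0.1], [[0, 0, 0.15], [0, 0, 0], 0.1], [[0, 0, 0.1], [0, 0, 0], 0.1], [[0, 0, 0.05], [0, 0, 0], 0.1], [[0, 0, 0.03], [0, 0, 0], 0.1], [[0, 0, 0], [0, 0, 0], 0.1]]}}

```text
time_s: 5.4
eef_pos: [468.8, 240.1, 54.1]
ee_rot: [0.001, 0.0, 1.0, 0.0]
force: [0.3, -0.3, -0.8]
grip_width: 0.291
grip_force: 49.5
```

Request:
{"method": "servo_tool", "body": {"deltas": [[[0, 0, 0.005], [0, 0, 0], 0.1], [[0, 0, 0.005], [0, 0, 0], 0.1], [[0, 0, 0], [0, 0, 0], 0.1]]}}

```text
time_s: 5.7
eef_pos: [469.0, 240.3, 53.3]
ee_rot: [0.001, -0.0, 1.0, 0.0]
force: [-4.8, -2.6, 12.3]
grip_width: 0.292
grip_force: 51.1
```

Request:
{"method": "servo_tool", "body": {"deltas": [[[0, 0, 0], [0, 0, 0], 0.6], [[0, 0, 0], [0, 0, 0], 0.6], [[0, 0, 0], [0, 0, 0], 0.6], [[0, 0, 0], [0, 0, 0], 0.6], [[0, 0, -0.1], [0, 0, 0], 0.6], [[0, 0, -0.2], [0, 0, 0], 0.6], [[0, 0, -0.2], [0, 0, 0], 0.6], [[0, 0, -0.2], [0, 0, 0], 0.6]]}}

```text
time_s: 6.5
eef_pos: [468.0, 240.3, 192.9]
ee_rot: [-0.0, -0.0, 1.0, -0.0]
force: [0.2, 0.1, -0.0]
grip_width: 0.596
grip_force: 0.0
```

Request:
{"method": "servo_tool", "body": {"deltas": [[[-0.1, -0.15, -0.15], [0, 0, 0], 0.6], [[-0.12, -0.18, -0.04], [0, 0, 0], 0.6], [[-0.12, -0.18, 0], [0, 0, 0], 0.6], [[-0.12, -0.18, 0], [0, 0, 0], 0.6], [[-0.12, -0.18, 0], [0, 0, 0], 0.6], [[-0.12, -0.18, 0], [0, 0, 0], 0.6], [[-0.12, -0.18, 0], [0, 0, 0], 0.6], [[-0.015, -0.04, 0], [0, 0, 0], 0.6]]}}

```text
time_s: 7.3
eef_pos: [636.6, -17.5, 228.2]
ee_rot: [-0.0, 0.002, 1.0, -0.0]
force: [-0.6, 0.6, -0.4]
grip_width: 0.602
grip_force: 0.0
```

Request:
{"method": "servo_tool", "body": {"deltas": [[[0, 0, 0], [0, 0, 0], 0.6], [[0, 0, 0], [0, 0, 0], 0.6]]}}

```text
time_s: 7.5
eef_pos: [634.8, -12.6, 229.3]
ee_rot: [-0.0, -0.0, 1.0, 0.0]
force: [-0.5, 0.1, 0.8]
grip_width: 0.597
grip_force: 0.0
```

Request:
{"method": "servo_tool", "body": {"deltas": [[[-0.005, -0.005, 0.15], [0, 0, 0], 0.6], [[0, 0, 0.15], [0, 0, 0], 0.6], [[0, 0, 0.12], [0, 0, 0], 0.6], [[0, 0, 0.06], [0, 0, 0], 0.6], [[0, 0, 0.035], [0, 0, 0], 0.6], [[0, 0, 0], [0, 0, 0], 0.6]]}}

```text
time_s: 8.1
eef_pos: [636.2, -14.0, 126.5]
ee_rot: [-0.0, -0.0, 1.0, 0.0]
force: [-0.5, 0.6, 0.1]
grip_width: 0.599
grip_force: 0.0
```

Request:
{"method": "servo_tool", "body": {"deltas": [[[0, 0, 0], [0, 0, 0], 0.1], [[0, 0, 0], [0, 0, 0], 0.1], [[0, 0, 0], [0, 0, 0], 0.1], [[0, 0, 0], [0, 0, 0], 0.1], [[0, 0, 0], [0, 0, 0], 0.1], [[0, 0, 0], [0, 0, 0], 0.1]]}}

```text
time_s: 8.7
eef_pos: [636.9, -14.6, 127.7]
ee_rot: [0.001, -0.0, 1.0, -0.0]
force: [0.2, 2.0, 5.9]
grip_width: 0.294
grip_force: 49.1
```

Request:
{"method": "servo_tool", "body": {"deltas": [[[0, 0, -0.03], [0, 0, 0], 0.1], [[0, 0, -0.06], [0, 0, 0], 0.1], [[0, 0, -0.12], [0, 0, 0], 0.1], [[0, 0, -0.16], [0, 0, 0], 0.1], [[0.05, 0, -0.1], [0, 0, 0], 0.1], [[0.12, 0, -0.05], [0, 0, 0], 0.1], [[0.2, 0, 0], [0, 0, 0], 0.1], [[0.2, 0, 0], [0, 0, 0], 0.1]]}}

```text
time_s: 9.5
eef_pos: [520.9, -14.6, 231.0]
ee_rot: [0.0, -0.0, 1.0, -0.0]
force: [-0.2, -0.5, -1.0]
grip_width: 0.29
grip_force: 49.2
```

Request:
{"method": "servo_tool", "body": {"deltas": [[[0.2, 0, 0], [0, 0, 0], 0.1], [[0.12, 0, 0], [0, 0, 0], 0.1], [[0.04, 0, 0], [0, 0, 0], 0.1], [[0, 0, 0], [0, 0, 0], 0.1], [[0, 0, 0], [0, 0, 0], 0.1]]}}

```text
time_s: 10.0
eef_pos: [451.2, -14.8, 230.7]
ee_rot: [0.0, 0.0, 1.0, -0.0]
force: [0.4, 0.3, -1.7]
grip_width: 0.292
grip_force: 49.2
```

Request:
{"method": "servo_tool", "body": {"deltas": [[[0, 0, 0.12], [0, 0, 0], 0.1], [[0, 0, 0.16], [0, 0, 0], 0.1], [[0, 0, 0.1], [0, 0, 0], 0.1], [[0, 0, 0.05], [0, 0, 0], 0.1], [[0, 0, 0.02], [0, 0, 0], 0.1], [[0, 0, 0.02], [0, 0, 0], 0.1], [[0, 0, 0.02], [0, 0, 0], 0.1], [[0, 0, 0], [0, 0, 0], 0.1]]}}

```text
time_s: 10.8
eef_pos: [450.4, -14.6, 132.4]
ee_rot: [0.0, -0.0, 1.0, -0.0]
force: [-0.4, 0.3, -1.1]
grip_width: 0.29
grip_force: 49.2
```

Request:
{"method": "servo_tool", "body": {"deltas": [[[0, 0, 0.01], [0, 0, 0], 0.1], [[0, 0, 0.01], [0, 0, 0], 0.1], [[0, 0, 0.01], [0, 0, 0], 0.1], [[0, 0, 0], [0, 0, 0], 0.1]]}}

```text
time_s: 11.2
eef_pos: [450.6, -14.7, 127.5]
ee_rot: [0.001, -0.0, 1.0, -0.0]
force: [-4.5, 1.9, 13.2]
grip_width: 0.288
grip_force: 50.9
```

Seated at the height it was picked up from. I'll release it, then look at the yellow jar's mouth and the board on the way back.

Request:
{"method": "servo_tool", "body": {"deltas": [[[0, 0, 0], [0, 0, 0], 0.6], [[0, 0, 0], [0, 0, 0], 0.6], [[0, 0, 0], [0, 0, 0], 0.6], [[0, 0, 0], [0, 0, 0], 0.6], [[0, 0, -0.1], [0, 0, 0], 0.6], [[0, 0, -0.2], [0, 0, 0], 0.6], [[0, 0.05, -0.15], [0, 0, 0], 0.6], [[-0.02, 0.12, -0.07], [0, 0, 0], 0.6]]}}

```text
time_s: 12.0
eef_pos: [455.0, 18.7, 232.9]
ee_rot: [0.002, 0.001, 1.0, -0.001]
force: [0.3, -0.4, -0.3]
grip_width: 0.6
grip_force: 0.0
```

Request:
{"method": "servo_tool", "body": {"deltas": [[[-0.02, 0.2, 0], [0, 0, 0], 0.6], [[-0.02, 0.2, 0], [0, 0, 0], 0.6], [[-0.02, 0.2, 0], [0, 0, 0], 0.6], [[-0.01, 0.2, 0], [0, 0, 0], 0.6], [[0, 0.2, 0], [0, 0, 0], 0.6], [[0, 0.1, 0], [0, 0, 0], 0.6], [[0, 0, 0], [0, 0, 0], 0.6], [[0, 0, 0], [0, 0, 0], 0.6]]}}

```text
time_s: 12.8
eef_pos: [468.1, 239.2, 230.0]
ee_rot: [-0.0, -0.0, 1.0, -0.0]
force: [0.3, -0.6, 0.5]
grip_width: 0.604
grip_force: 0.0
```

Run:
```python
import cv2,numpy as np
from h import *
b=cv2.resize(optics.capture("scene")[95:275,130:350],None,fx=2,fy=2,interpolation=cv2.INTER_CUBIC)
a=cv2.resize(optics.capture("top")[135:210,250:325],None,fx=4.8,fy=4.8,interpolation=cv2.INTER_CUBIC)
cv2.imwrite("pics/m2.png",np.hstack([b,a]));print(b.shape,a.shape)
```

```text
(360, 440, 3) (360, 360, 3)
```

View pics/m2.png

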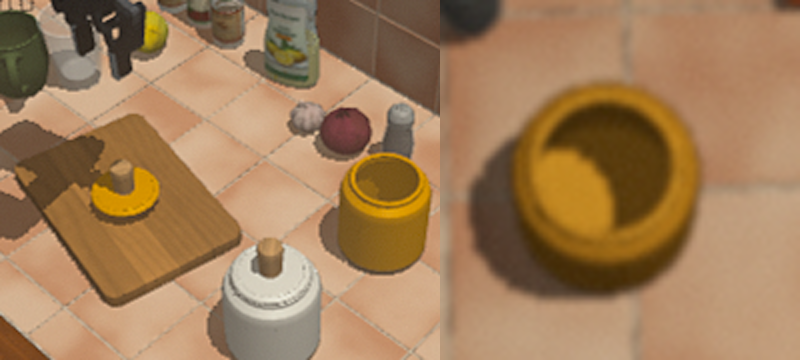

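White lid home on the white jar, yellow lid upright on the board. The yellow mouth's centre is at (604,170) in the right crop and (387,180) in the left.

Run:
```python
from h import *
g=lambda u,v:((u-440+.5)/4.8-.5+250,(v+.5)/4.8-.5+135)
s=lambda u,v:((u+.5)/2-.5+130,(v+.5)/2-.5+95)
print(onz(*ray("top",*g(604,170)),110),onz(*ray("scene",*s(387,179)),110),onz(*ray("scene",*s(122,165)),83))
```

```text
[636.3 -12.6 110. ] [637.  -14.9 110. ] [468.1 239.4  83. ]
```

Request:
{"method": "servo_tool", "body": {"deltas": [[[0, 0.005, 0.15], [0, 0, 0], 0.6], [[0, 0, 0.2], [0, 0, 0], 0.6], [[0, 0, 0.2], [0, 0, 0], 0.6], [[0, 0, 0.2], [0, 0, 0], 0.6], [[0, 0, 0.1], [0, 0, 0], 0.6], [[0, 0, 0.03], [0, 0, 0], 0.6], [[0, 0, 0], [0, 0, 0], 0.6]]}}

```text
time_s: 13.6
eef_pos: [468.5, 239.7, 54.4]
ee_rot: [-0.0, 0.0, 1.0, -0.0]
force: [0.1, 0.8, 0.2]
grip_width: 0.598
grip_force: 0.0
```

Request:
{"method": "servo_tool", "body": {"deltas": [[[0, 0, 0], [0, 0, 0], 0.1], [[0, 0, 0], [0, 0, 0], 0.1], [[0, 0, 0], [0, 0, 0], 0.1], [[0, 0, 0], [0, 0, 0], 0.1], [[0, 0, 0], [0, 0, 0], 0.1], [[0, 0, 0], [0, 0, 0], 0.1]]}}

```text
time_s: 14.2
eef_pos: [469.1, 240.5, 55.9]
ee_rot: [0.001, -0.0, 1.0, 0.0]
force: [-0.8, -1.3, 6.0]
grip_width: 0.291
grip_force: 49.3
```

Request:
{"method": "servo_tool", "body": {"deltas": [[[0, 0, -0.05], [0, 0, 0], 0.1], [[0, 0, -0.12], [0, 0, 0], 0.1], [[0, 0, -0.18], [0, 0, 0], 0.1], [[0, 0, -0.2], [0, 0, 0], 0.1], [[0, 0, -0.18], [0, 0, 0], 0.1], [[-0.04, -0.06, -0.1], [0, 0, 0], 0.1], [[-0.08, -0.12, -0.05], [0, 0, 0], 0.1], [[-0.12, -0.18, 0], [0, 0, 0], 0.1]]}}

```text
time_s: 15.0
eef_pos: [516.5, 168.8, 233.2]
ee_rot: [0.002, -0.001, 1.0, 0.0]
force: [-0.0, -0.2, -2.7]
grip_width: 0.291
grip_force: 49.3
```

Request:
{"method": "servo_tool", "body": {"deltas": [[[-0.12, -0.18, 0], [0, 0, 0], 0.1], [[-0.12, -0.18, 0], [0, 0, 0], 0.1], [[-0.12, -0.18, 0], [0, 0, 0], 0.1], [[-0.12, -0.18, 0], [0, 0, 0], 0.1], [[-0.08, -0.14, 0], [0, 0, 0], 0.1], [[-0.04, -0.05, 0], [0, 0, 0], 0.1], [[0, 0, 0], [0, 0, 0], 0.1], [[0, 0, 0], [0, 0, 0], 0.1]]}}

```text
time_s: 15.8
eef_pos: [635.8, -13.0, 230.7]
ee_rot: [-0.0, -0.0, 1.0, 0.0]
force: [-0.4, 0.6, -2.0]
grip_width: 0.292
grip_force: 49.3
```

Request:
{"method": "servo_tool", "body": {"deltas": [[[0, 0, 0], [0, 0, 0], 0.1]]}}

```text
time_s: 15.9
eef_pos: [635.8, -12.5, 230.8]
ee_rot: [0.0, -0.001, 1.0, 0.0]
force: [-0.0, 0.0, -1.8]
grip_width: 0.288
grip_force: 49.3
```

Request:
{"method": "servo_tool", "body": {"deltas": [[[-0.003, -0.005, 0.12], [0, 0, 0], 0.1], [[0, 0, 0.16], [0, 0, 0], 0.1], [[0, 0, 0.1], [0, 0, 0], 0.1], [[0, 0, 0.05], [0, 0, 0], 0.1], [[0, 0, 0.02], [0, 0, 0], 0.1], [[0, 0, 0.02], [0, 0, 0], 0.1], [[0, 0, 0.02], [0, 0, 0], 0.1], [[0, 0, 0], [0, 0, 0], 0.1]]}}

```text
time_s: 16.7
eef_pos: [636.9, -14.6, 132.5]
ee_rot: [0.0, -0.0, 1.0, -0.0]
force: [0.9, 0.5, -2.3]
grip_width: 0.29
grip_force: 49.3
```

Request:
{"method": "servo_tool", "body": {"deltas": [[[0, 0, 0.01], [0, 0, 0], 0.1], [[0, 0, 0.01], [0, 0, 0], 0.1], [[0, 0, 0], [0, 0, 0], 0.1]]}}

```text
time_s: 17.0
eef_pos: [637.4, -14.7, 129.0]
ee_rot: [0.001, -0.0, 1.0, -0.0]
force: [2.3, -0.2, 1.9]
grip_width: 0.295
grip_force: 49.8
```

Request:
{"method": "servo_tool", "body": {"deltas": [[[0, 0, 0.005], [0, 0, 0], 0.1], [[0, 0, 0.005], [0, 0, 0], 0.1], [[0, 0, 0], [0, 0, 0], 0.1]]}}

```text
time_s: 17.3
eef_pos: [637.7, -14.7, 128.7]
ee_rot: [0.002, -0.0, 1.0, -0.0]
force: [-1.5, 2.0, 14.1]
grip_width: 0.289
grip_force: 50.8
```

Request:
{"method": "servo_tool", "body": {"deltas": [[[0, 0, 0], [0, 0, 0], 0.6], [[0, 0, 0], [0, 0, 0], 0.6], [[0, 0, 0], [0, 0, 0], 0.6], [[0, 0, 0], [0, 0, 0], 0.6], [[0, 0, -0.1], [0, 0, 0], 0.6], [[0, 0, -0.2], [0, 0, 0], 0.6], [[0.01, -0.05, -0.15], [0, 0, 0], 0.6], [[0.01, -0.12, -0.07], [0, 0, 0], 0.6]]}}

```text
time_s: 18.1
eef_pos: [633.5, -47.8, 233.5]
ee_rot: [0.002, -0.001, 1.0, -0.0]
force: [-0.3, -0.3, -0.1]
grip_width: 0.602
grip_force: 0.0
```

Request:
{"method": "servo_tool", "body": {"deltas": [[[0.01, -0.2, 0], [0, 0, 0], 0.6], [[0.01, -0.2, 0], [0, 0, 0], 0.6], [[0, -0.2, 0], [0, 0, 0], 0.6], [[0, -0.16, 0], [0, 0, 0], 0.6], [[0, -0.08, 0], [0, 0, 0], 0.6], [[0, 0, 0], [0, 0, 0], 0.6], [[0, 0, 0], [0, 0, 0], 0.6]]}}

```text
time_s: 18.8
eef_pos: [629.0, -215.4, 230.2]
ee_rot: [-0.0, -0.0, 1.0, 0.0]
force: [-0.1, 0.0, -0.2]
grip_width: 0.597
grip_force: 0.0
```

Request:
{"method": "servo_tool", "body": {"deltas": [[[0, 0, 0], [0, 0, 0], 0.6]]}}

```text
time_s: 18.9
eef_pos: [629.2, -214.9, 230.5]
ee_rot: [0.0, -0.001, 1.0, 0.0]
force: [0.3, 0.2, -0.3]
grip_width: 0.598
grip_force: 0.0
```

Request:
{"method": "servo_tool", "body": {"deltas": [[[0.004, -0.005, 0.15], [0, 0, 0], 0.6], [[0, 0, 0.15], [0, 0, 0], 0.6], [[0, 0, 0.12], [0, 0, 0], 0.6], [[0, 0, 0.06], [0, 0, 0], 0.6], [[0, 0, 0.04], [0, 0, 0], 0.6], [[0, 0, 0], [0, 0, 0], 0.6]]}}

```text
time_s: 19.5
eef_pos: [628.2, -217.1, 126.2]
ee_rot: [-0.0, -0.0, 1.0, 0.0]
force: [0.1, 0.2, 0.1]
grip_width: 0.598
grip_force: 0.0
```

Request:
{"method": "servo_tool", "body": {"deltas": [[[0, 0, 0], [0, 0, 0], 0.1], [[0, 0, 0], [0, 0, 0], 0.1], [[0, 0, 0], [0, 0, 0], 0.1], [[0, 0, 0], [0, 0, 0], 0.1], [[0, 0, 0], [0, 0, 0], 0.1], [[0, 0, 0], [0, 0, 0], 0.1]]}}

```text
time_s: 20.1
eef_pos: [628.7, -217.9, 127.7]
ee_rot: [0.001, -0.0, 1.0, -0.001]
force: [-0.5, 0.9, 6.3]
grip_width: 0.289
grip_force: 49.1
```

Request:
{"method": "servo_tool", "body": {"deltas": [[[0, 0, -0.03], [0, 0, 0], 0.1], [[0, 0, -0.06], [0, 0, 0], 0.1], [[0, 0, -0.12], [0, 0, 0], 0.1], [[0, 0, -0.16], [0, 0, 0], 0.1], [[0.02, 0.05, -0.1], [0, 0, 0], 0.1], [[0.04, 0.12, -0.05], [0, 0, 0], 0.1], [[0.07, 0.2, 0], [0, 0, 0], 0.1], [[0.07, 0.2, 0], [0, 0, 0], 0.1]]}}

```text
time_s: 20.9
eef_pos: [587.4, -102.7, 231.2]
ee_rot: [0.0, 0.0, 1.0, -0.0]
force: [0.4, -0.1, -1.0]
grip_width: 0.29
grip_force: 49.2
```

Request:
{"method": "servo_tool", "body": {"deltas": [[[0.07, 0.2, 0], [0, 0, 0], 0.1], [[0.07, 0.2, 0], [0, 0, 0], 0.1], [[0.07, 0.2, 0], [0, 0, 0], 0.1], [[0.07, 0.2, 0], [0, 0, 0], 0.1], [[0.07, 0.2, 0], [0, 0, 0], 0.1], [[0.07, 0.2, 0], [0, 0, 0], 0.1], [[0.07, 0.2, 0], [0, 0, 0], 0.1], [[0.06, 0.2, 0], [0, 0, 0], 0.1]]}}

```text
time_s: 21.7
eef_pos: [477.2, 217.9, 231.3]
ee_rot: [0.0, 0.0, 1.0, 0.0]
force: [-0.1, 0.2, -0.8]
grip_width: 0.288
grip_force: 49.2
```

Request:
{"method": "servo_tool", "body": {"deltas": [[[0.04, 0.09, 0], [0, 0, 0], 0.1], [[0, 0.03, 0], [0, 0, 0], 0.1], [[0, 0, 0], [0, 0, 0], 0.1], [[0, 0, 0], [0, 0, 0], 0.1], [[0, 0, 0], [0, 0, 0], 0.1]]}}

```text
time_s: 22.2
eef_pos: [470.5, 239.4, 230.3]
ee_rot: [-0.0, 0.001, 1.0, -0.0]
force: [-0.0, -1.1, -1.4]
grip_width: 0.291
grip_force: 49.3
```

Request:
{"method": "servo_tool", "body": {"deltas": [[[0, 0, 0.15], [0, 0, 0], 0.1], [[0, 0, 0.2], [0, 0, 0], 0.1], [[0, 0, 0.2], [0, 0, 0], 0.1], [[0, 0, 0.15], [0, 0, 0], 0.1], [[0, 0, 0.1], [0, 0, 0], 0.1], [[0, 0, 0.05], [0, 0, 0], 0.1], [[0, 0, 0.02], [0, 0, 0], 0.1], [[0, 0, 0], [0, 0, 0], 0.1]]}}

```text
time_s: 23.0
eef_pos: [470.5, 240.2, 56.7]
ee_rot: [0.0, 0.0, 1.0, 0.0]
force: [0.5, 0.1, 0.0]
grip_width: 0.293
grip_force: 49.2
```

Run:
```python
import cv2,numpy as np
from h import *
b=cv2.resize(optics.capture("scene")[155:335,225:445],None,fx=2,fy=2,interpolation=cv2.INTER_CUBIC)
a=cv2.resize(optics.capture("top")[135:210,325:400],None,fx=4.8,fy=4.8,interpolation=cv2.INTER_CUBIC)
cv2.imwrite("pics/m3.png",np.hstack([b,a]))
```

```text
(no output)
```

View pics/m3.png

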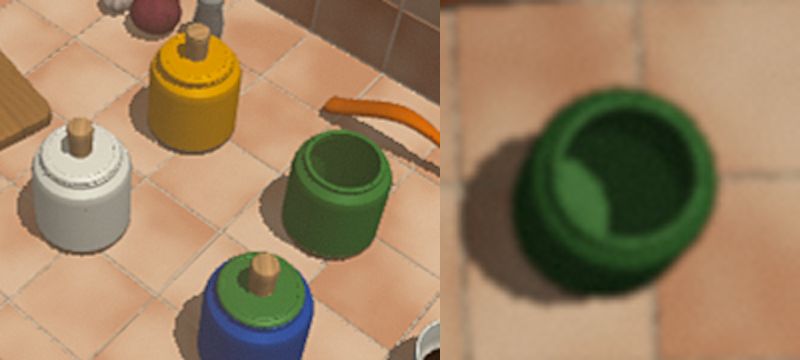

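White and yellow are home. The green mouth's centre is at (625,174) in the right crop and (343,160) in the left.

Run:
```python
from h import *
g=lambda u,v:((u-440+.5)/4.8-.5+325,(v+.5)/4.8-.5+135)
s=lambda u,v:((u+.5)/2-.5+225,(v+.5)/2-.5+155)
print(onz(*ray("top",*g(625,174)),110),onz(*ray("scene",*s(343,160)),110))
```

```text
[ 627.8 -214.2  110. ] [ 627.  -215.3  110. ]
```

Request:
{"method": "servo_tool", "body": {"deltas": [[[0, 0, 0.008], [0, 0, 0], 0.1], [[0, 0, 0.007], [0, 0, 0], 0.1], [[0, 0, 0.005], [0, 0, 0], 0.1], [[0, 0, 0], [0, 0, 0], 0.1]]}}

```text
time_s: 23.5
eef_pos: [470.5, 240.6, 54.6]
ee_rot: [0.001, -0.0, 1.0, 0.0]
force: [-6.9, -2.8, 20.4]
grip_width: 0.292
grip_force: 51.6
```

Request:
{"method": "servo_tool", "body": {"deltas": [[[0, 0, 0], [0, 0, 0], 0.6], [[0, 0, 0], [0, 0, 0], 0.6], [[0, 0, 0], [0, 0, 0], 0.6], [[0, 0, 0], [0, 0, 0], 0.6], [[0, 0, -0.1], [0, 0, 0], 0.6], [[0, 0, -0.2], [0, 0, 0], 0.6], [[0, 0, -0.2], [0, 0, 0], 0.6], [[0, 0, -0.2], [0, 0, 0], 0.6]]}}

```text
time_s: 24.3
eef_pos: [469.8, 240.3, 193.8]
ee_rot: [-0.0, -0.0, 1.0, -0.0]
force: [0.6, 0.1, 0.6]
grip_width: 0.596
grip_force: 0.0
```

Request:
{"method": "servo_tool", "body": {"deltas": [[[0.01, -0.15, -0.15], [0, 0, 0], 0.6], [[0.015, -0.2, -0.035], [0, 0, 0], 0.6], [[0.015, -0.2, 0], [0, 0, 0], 0.6], [[0.015, -0.2, 0], [0, 0, 0], 0.6], [[0.015, -0.2, 0], [0, 0, 0], 0.6], [[0.015, -0.2, 0], [0, 0, 0], 0.6], [[0.015, -0.2, 0], [0, 0, 0], 0.6], [[0.015, -0.2, 0], [0, 0, 0], 0.6]]}}

```text
time_s: 25.1
eef_pos: [446.6, -71.2, 229.3]
ee_rot: [0.0, -0.0, 1.0, -0.0]
force: [1.2, 0.1, 0.8]
grip_width: 0.601
grip_force: 0.0
```

Request:
{"method": "servo_tool", "body": {"deltas": [[[0, -0.2, 0], [0, 0, 0], 0.6], [[0, -0.2, 0], [0, 0, 0], 0.6], [[0, -0.2, 0], [0, 0, 0], 0.6], [[0, -0.18, 0], [0, 0, 0], 0.6], [[0, -0.1, 0], [0, 0, 0], 0.6], [[0, 0, 0], [0, 0, 0], 0.6], [[0, 0, 0], [0, 0, 0], 0.6], [[0, 0, 0], [0, 0, 0], 0.6]]}}

```text
time_s: 25.9
eef_pos: [447.2, -244.6, 229.3]
ee_rot: [-0.0, -0.001, 1.0, 0.0]
force: [0.6, 0.8, -1.0]
grip_width: 0.599
grip_force: 0.0
```

Request:
{"method": "servo_tool", "body": {"deltas": [[[0, 0, 0.15], [0, 0, 0], 0.6], [[0, 0, 0.15], [0, 0, 0], 0.6], [[0, 0, 0.12], [0, 0, 0], 0.6], [[0, 0, 0.06], [0, 0, 0], 0.6], [[0, 0, 0.035], [0, 0, 0], 0.6], [[0, 0, 0], [0, 0, 0], 0.6]]}}

```text
time_s: 26.5
eef_pos: [447.2, -245.3, 126.3]
ee_rot: [-0.0, -0.0, 1.0, 0.0]
force: [-0.2, -0.0, 0.4]
grip_width: 0.602
grip_force: 0.0
```

Request:
{"method": "servo_tool", "body": {"deltas": [[[0, 0, 0], [0, 0, 0], 0.1], [[0, 0, 0], [0, 0, 0], 0.1], [[0, 0, 0], [0, 0, 0], 0.1], [[0, 0, 0], [0, 0, 0], 0.1], [[0, 0, 0], [0, 0, 0], 0.1], [[0, 0, 0], [0, 0, 0], 0.1]]}}

```text
time_s: 27.1
eef_pos: [447.6, -246.0, 127.4]
ee_rot: [0.001, -0.0, 1.0, -0.001]
force: [-0.6, 1.0, 6.8]
grip_width: 0.293
grip_force: 48.9
```

Request:
{"method": "servo_tool", "body": {"deltas": [[[0, 0, -0.03], [0, 0, 0], 0.1], [[0, 0, -0.06], [0, 0, 0], 0.1], [[0, 0, -0.12], [0, 0, 0], 0.1], [[0, 0, -0.16], [0, 0, 0], 0.1], [[-0.05, 0.01, -0.1], [0, 0, 0], 0.1], [[-0.12, 0.02, -0.05], [0, 0, 0], 0.1], [[-0.2, 0.03, 0], [0, 0, 0], 0.1], [[-0.2, 0.03, 0], [0, 0, 0], 0.1]]}}

```text
time_s: 27.9
eef_pos: [562.3, -227.4, 231.9]
ee_rot: [0.001, 0.0, 1.0, -0.0]
force: [0.0, -1.1, -1.3]
grip_width: 0.291
grip_force: 49.2
```

Request:
{"method": "servo_tool", "body": {"deltas": [[[-0.19, 0.03, 0], [0, 0, 0], 0.1], [[-0.1, 0.02, 0], [0, 0, 0], 0.1], [[-0.04, 0.007, 0], [0, 0, 0], 0.1], [[0, 0, 0], [0, 0, 0], 0.1], [[0, 0, 0], [0, 0, 0], 0.1], [[0, 0, 0], [0, 0, 0], 0.1]]}}

```text
time_s: 28.5
eef_pos: [626.3, -216.7, 230.9]
ee_rot: [0.0, 0.0, 1.0, -0.0]
force: [0.9, 0.7, -0.3]
grip_width: 0.29
grip_force: 49.2
```

Run:
```python
import cv2,numpy as np
from h import *
b=cv2.resize(optics.capture("scene")[155:355,225:445],None,fx=2,fy=2,interpolation=cv2.INTER_CUBIC)
a=cv2.resize(optics.capture("top")[205:280,340:415],None,fx=5.3334,fy=5.3334,interpolation=cv2.INTER_CUBIC)
cv2.imwrite("pics/m4.png",np.hstack([b,a])[:,:800]);print(a.shape)
print(telemetry.sense()["eef_pos"])
```

```text
(400, 400, 3)
[ 626.46923105 -216.57888306  230.83985236]
```

View pics/m4.png

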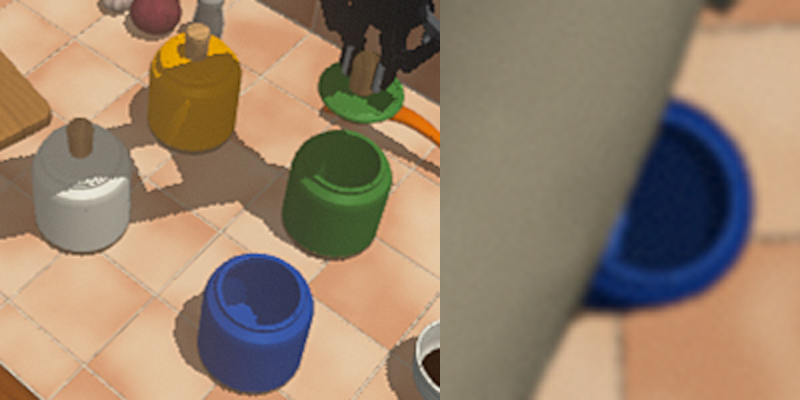

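The green lid is held level above the green jar, and the blue jar is standing open and unmoved. Lowering.

Request:
{"method": "servo_tool", "body": {"deltas": [[[-0.004, 0.004, 0.12], [0, 0, 0], 0.1], [[0, 0, 0.16], [0, 0, 0], 0.1], [[0, 0, 0.1], [0, 0, 0], 0.1], [[0, 0, 0.05], [0, 0, 0], 0.1], [[0, 0, 0.02], [0, 0, 0], 0.1], [[0, 0, 0.02], [0, 0, 0], 0.1], [[0, 0, 0.02], [0, 0, 0], 0.1], [[0, 0, 0], [0, 0, 0], 0.1]]}}

```text
time_s: 29.4
eef_pos: [627.9, -215.4, 132.4]
ee_rot: [0.0, -0.0, 1.0, -0.0]
force: [-0.1, 0.7, -0.8]
grip_width: 0.291
grip_force: 49.2
```

Request:
{"method": "servo_tool", "body": {"deltas": [[[0, 0, 0.01], [0, 0, 0], 0.1], [[0, 0, 0.01], [0, 0, 0], 0.1], [[0, 0, 0.01], [0, 0, 0], 0.1], [[0, 0, 0], [0, 0, 0], 0.1]]}}

```text
time_s: 29.8
eef_pos: [628.3, -215.7, 127.4]
ee_rot: [0.001, -0.0, 1.0, -0.001]
force: [-1.6, -0.2, 4.0]
grip_width: 0.294
grip_force: 49.8
```

Request:
{"method": "servo_tool", "body": {"deltas": [[[0, 0, 0.006], [0, 0, 0], 0.1], [[0, 0, 0], [0, 0, 0], 0.1]]}}

```text
time_s: 30.0
eef_pos: [628.4, -215.7, 127.3]
ee_rot: [0.001, -0.0, 1.0, -0.001]
force: [-3.0, 0.4, 10.2]
grip_width: 0.293
grip_force: 50.7
```

Request:
{"method": "servo_tool", "body": {"deltas": [[[0, 0, 0], [0, 0, 0], 0.6], [[0, 0, 0], [0, 0, 0], 0.6], [[0, 0, 0], [0, 0, 0], 0.6], [[0, 0, 0], [0, 0, 0], 0.6], [[0, 0, -0.1], [0, 0, 0], 0.6], [[0, 0, -0.2], [0, 0, 0], 0.6], [[0.02, 0.05, -0.15], [0, 0, 0], 0.6], [[0.04, 0.12, -0.07], [0, 0, 0], 0.6]]}}

```text
time_s: 30.8
eef_pos: [616.4, -182.7, 231.8]
ee_rot: [0.002, 0.001, 1.0, -0.001]
force: [0.6, -0.4, -0.2]
grip_width: 0.598
grip_force: 0.0
```

Request:
{"method": "servo_tool", "body": {"deltas": [[[0.07, 0.2, 0], [0, 0, 0], 0.6], [[0.07, 0.2, 0], [0, 0, 0], 0.6], [[0.07, 0.2, 0], [0, 0, 0], 0.6], [[0.07, 0.2, 0], [0, 0, 0], 0.6], [[0.07, 0.2, 0], [0, 0, 0], 0.6], [[0.07, 0.2, 0], [0, 0, 0], 0.6], [[0.07, 0.2, 0], [0, 0, 0], 0.6], [[0.07, 0.2, 0], [0, 0, 0], 0.6]]}}

```text
time_s: 31.6
eef_pos: [503.0, 140.1, 229.2]
ee_rot: [0.0, 0.0, 1.0, 0.0]
force: [1.3, 1.2, 0.1]
grip_width: 0.6
grip_force: 0.0
```

Request:
{"method": "servo_tool", "body": {"deltas": [[[0.07, 0.2, 0], [0, 0, 0], 0.6], [[0.07, 0.2, 0], [0, 0, 0], 0.6], [[0.03, 0.11, 0], [0, 0, 0], 0.6], [[0, 0, 0], [0, 0, 0], 0.6], [[0, 0, 0], [0, 0, 0], 0.6], [[0, 0, 0], [0, 0, 0], 0.6]]}}

```text
time_s: 32.2
eef_pos: [470.2, 239.6, 229.0]
ee_rot: [-0.0, 0.001, 1.0, -0.0]
force: [-0.5, 0.5, 0.1]
grip_width: 0.601
grip_force: 0.0
```

Request:
{"method": "servo_tool", "body": {"deltas": [[[0, 0.003, 0.15], [0, 0, 0], 0.6], [[0, 0, 0.2], [0, 0, 0], 0.6], [[0, 0, 0.2], [0, 0, 0], 0.6], [[0, 0, 0.2], [0, 0, 0], 0.6], [[0, 0, 0.1], [0, 0, 0], 0.6], [[0, 0, 0.025], [0, 0, 0], 0.6], [[0, 0, 0], [0, 0, 0], 0.6]]}}

```text
time_s: 32.9
eef_pos: [470.3, 240.5, 54.2]
ee_rot: [-0.0, 0.001, 1.0, -0.0]
force: [0.6, 0.1, 1.1]
grip_width: 0.6
grip_force: 0.0
```

Request:
{"method": "servo_tool", "body": {"deltas": [[[0, 0, 0], [0, 0, 0], 0.1], [[0, 0, 0], [0, 0, 0], 0.1], [[0, 0, 0], [0, 0, 0], 0.1], [[0, 0, 0], [0, 0, 0], 0.1], [[0, 0, 0], [0, 0, 0], 0.1], [[0, 0, 0], [0, 0, 0], 0.1]]}}

```text
time_s: 33.5
eef_pos: [470.8, 241.2, 55.6]
ee_rot: [0.001, -0.0, 1.0, 0.0]
force: [-0.7, -2.0, 7.3]
grip_width: 0.293
grip_force: 49.0
```

Request:
{"method": "servo_tool", "body": {"deltas": [[[0, 0, -0.05], [0, 0, 0], 0.1], [[0, 0, -0.12], [0, 0, 0], 0.1], [[0, 0, -0.18], [0, 0, 0], 0.1], [[0, 0, -0.2], [0, 0, 0], 0.1], [[0, 0, -0.18], [0, 0, 0], 0.1], [[0, -0.06, -0.1], [0, 0, 0], 0.1], [[0, -0.13, -0.05], [0, 0, 0], 0.1], [[0.01, -0.2, 0], [0, 0, 0], 0.1]]}}

```text
time_s: 34.3
eef_pos: [468.1, 163.4, 232.4]
ee_rot: [0.002, -0.001, 1.0, 0.0]
force: [-0.1, -0.8, -1.5]
grip_width: 0.292
grip_force: 49.3
```

Request:
{"method": "servo_tool", "body": {"deltas": [[[0.015, -0.2, 0], [0, 0, 0], 0.1], [[0.015, -0.2, 0], [0, 0, 0], 0.1], [[0.015, -0.2, 0], [0, 0, 0], 0.1], [[0.015, -0.2, 0], [0, 0, 0], 0.1], [[0.015, -0.2, 0], [0, 0, 0], 0.1], [[0.015, -0.2, 0], [0, 0, 0], 0.1], [[0.015, -0.2, 0], [0, 0, 0], 0.1], [[0, -0.2, 0], [0, 0, 0], 0.1]]}}

```text
time_s: 35.1
eef_pos: [446.3, -158.3, 231.0]
ee_rot: [0.0, 0.0, 1.0, -0.0]
force: [0.5, 0.3, -0.4]
grip_width: 0.29
grip_force: 49.3
```

Request:
{"method": "servo_tool", "body": {"deltas": [[[0, -0.2, 0], [0, 0, 0], 0.1], [[0, -0.15, 0], [0, 0, 0], 0.1], [[0, -0.09, 0], [0, 0, 0], 0.1], [[0, 0, 0], [0, 0, 0], 0.1], [[0, 0, 0], [0, 0, 0], 0.1], [[0, 0, 0], [0, 0, 0], 0.1]]}}

```text
time_s: 35.7
eef_pos: [447.0, -243.5, 230.4]
ee_rot: [0.0, -0.001, 1.0, 0.0]
force: [0.2, 0.2, -0.4]
grip_width: 0.293
grip_force: 49.3
```

Request:
{"method": "servo_tool", "body": {"deltas": [[[0, -0.008, 0.12], [0, 0, 0], 0.1], [[0, 0, 0.16], [0, 0, 0], 0.1], [[0, 0, 0.1], [0, 0, 0], 0.1], [[0, 0, 0.05], [0, 0, 0], 0.1], [[0, 0, 0.02], [0, 0, 0], 0.1], [[0, 0, 0.02], [0, 0, 0], 0.1], [[0, 0, 0.02], [0, 0, 0], 0.1], [[0, 0, 0], [0, 0, 0], 0.1]]}}

```text
time_s: 36.5
eef_pos: [446.9, -246.4, 132.2]
ee_rot: [0.0, -0.0, 1.0, -0.0]
force: [-0.4, -0.6, -1.4]
grip_width: 0.291
grip_force: 49.3
```

Request:
{"method": "servo_tool", "body": {"deltas": [[[0, 0, 0.01], [0, 0, 0], 0.1], [[0, 0, 0.01], [0, 0, 0], 0.1], [[0, 0, 0.005], [0, 0, 0], 0.1], [[0, 0, 0], [0, 0, 0], 0.1]]}}

```text
time_s: 36.9
eef_pos: [447.1, -246.7, 128.5]
ee_rot: [0.001, -0.0, 1.0, -0.001]
force: [-3.0, 2.6, 11.1]
grip_width: 0.29
grip_force: 50.9
```

Request:
{"method": "servo_tool", "body": {"deltas": [[[0, 0, 0], [0, 0, 0], 0.6], [[0, 0, 0], [0, 0, 0], 0.6], [[0, 0, 0], [0, 0, 0], 0.6], [[0, 0, 0], [0, 0, 0], 0.6], [[0, 0, -0.1], [0, 0, 0], 0.6], [[0, 0, -0.2], [0, 0, 0], 0.6], [[0, 0.05, -0.15], [0, 0, 0], 0.6], [[0, 0.12, -0.07], [0, 0, 0], 0.6]]}}

```text
time_s: 37.7
eef_pos: [447.4, -213.5, 233.6]
ee_rot: [0.002, 0.001, 1.0, -0.001]
force: [0.8, -0.0, -0.5]
grip_width: 0.602
grip_force: 0.0
```

Request:
{"method": "servo_tool", "body": {"deltas": [[[0, 0.2, 0], [0, 0, 0], 0.6], [[0, 0.2, 0], [0, 0, 0], 0.6], [[0, 0.2, 0], [0, 0, 0], 0.6], [[0, 0.2, 0], [0, 0, 0], 0.6], [[0, 0.2, 0], [0, 0, 0], 0.6], [[0, 0.2, 0], [0, 0, 0], 0.6], [[0, 0.2, 0], [0, 0, 0], 0.6], [[0, 0.2, 0], [0, 0, 0], 0.6]]}}

```text
time_s: 38.5
eef_pos: [446.6, 109.2, 231.2]
ee_rot: [0.0, 0.0, 1.0, -0.0]
force: [-0.1, -0.2, -0.2]
grip_width: 0.598
grip_force: 0.0
```

Request:
{"method": "servo_tool", "body": {"deltas": [[[0, 0.2, 0], [0, 0, 0], 0.6], [[0, 0.2, 0], [0, 0, 0], 0.6], [[0, 0.1, 0], [0, 0, 0], 0.6], [[0, 0, 0], [0, 0, 0], 0.6], [[0, 0, 0], [0, 0, 0], 0.6]]}}

```text
time_s: 39.0
eef_pos: [446.8, 207.4, 230.9]
ee_rot: [-0.0, -0.0, 1.0, -0.0]
force: [0.3, -0.1, 0.1]
grip_width: 0.6
grip_force: 0.0
```

Run:
```python
import cv2
from h import *
cv2.imwrite("pics/end.png",cv2.resize(optics.capture("scene")[155:355,225:435],None,fx=2.9,fy=2.9,interpolation=cv2.INTER_CUBIC))
```

```text
(no output)
```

View pics/end.png

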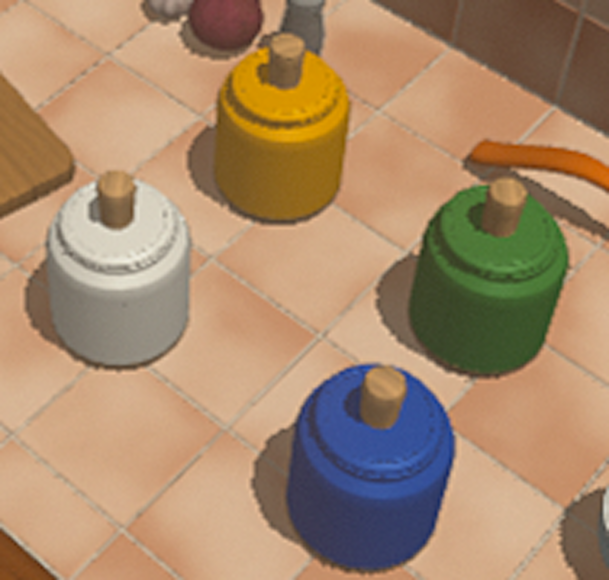

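All four lids sit level on their own jars, with knobs at about (287,48), (116,188), (505,195) and (383,382), and the arm is clear.

```bash
python3 -c "
from rig import ctrl
print(ctrl.finish_job())"
```

```text
the job is handed in; nothing more can be done
None
```

Done: every jar has the lid of its own colour, fully home on the rim in the last camera view, the jars are where they stood, and I handed the job in at about 39 s of the 136 s allowed.

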